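# Brush out the filter cell and seat its bayonet collar

### The job

Brush out the filter cell bolted to the bench: push the upright brush down to the bottom of the cell's neck, draw it up most of the way, push it to the bottom a second time, then stand it back in its stand. Then set the knurled collar on the neck, skirt down, turn it until its hidden keyways drop over the two pins, push it fully home against the spring ring, and finish while still gripping it and holding it pushed home. Leave the bottle, the beaker and the cork ring where they are.

Things in the scene. Friction and masses are not known exactly. Their poses are not given: they have to be found in the camera images.
- cell: Fixed metal filter cell. Origin: centre of its underside, on the bench; z up. Base plate 110 x 110 x 10 mm, round aluminium jacket 76 mm across up to 80 mm height, above it a round open steel neck on the same axis. Two round pins, 5 mm thick, stick out of the neck on opposite sides to 26.5 mm from the axis, tops at 95 mm; their direction differs every time and is unrelated to this frame.
- neck_rim (a point): Centre of the neck's mouth, 105 mm above the cell's origin and 10 mm above the pins' tops. Neck 40 mm across outside with a 4 mm high lead-in taper at the rim; bore 32 mm (28 mm at the mouth), its floor 90 mm below the rim.
- collar: Loose aluminium bayonet collar, 0.12 to 0.21 kg, standing skirt down. Origin: centre of its underside; z up. Bore 44 mm across, 20 mm deep from below (2 mm play on the neck), with four keyways 9 mm wide, 90 degrees apart, not visible outside. Resting on the pins its origin is 95 mm above the cell's; keyways over pins, it drops 5 mm freely, then 5 mm against the spring to the stop at 85 mm: home.
- collar_grip (a point): Centre of the collar's knurled grip, 35.5 mm above its origin. Solid grip 48 mm across, 23 to 48 mm above the underside; below it the skirt, 64 mm across, whose top makes an 8 mm step for the fingertips to push on. Nothing outside shows the keyways: press lightly (3 to 9 N) and turn; at most a quarter turn either way finds one, and it can then turn no further.
- seal_ring (a joint): Black spring-loaded seal ring round the neck below the pins, 62 mm across, top 90 mm above the bench when free. Value in m: 0 = up (free), about 0.005 = pressed down by a collar that is fully home. The spring pushes up with about 3 N at 0 and 9 N at 0.005, so that a collar let go rises again by about 5 mm.
- brush: Loose upright bottle brush, 50 g, 170 mm long, standing in its stand. Origin: centre of its lower end; z up along the brush, towards the handle. Stiff brush head 19 mm across from 0 to 55 mm, thin steel stem, round wooden handle 14 mm across from 110 to 170 mm.
- brush_grip (a point): Point on the brush's axis in the handle, 145 mm above the brush's lower end: a place to grip it, from above.
- brush_stand: Fixed white brush stand: base plate 80 x 80 x 8 mm with an upright tube 36 mm outside, 27 mm bore, rim 68 mm above the bench, bore floor 10 mm above the bench (there the brush's lower end stands). Origin: centre of its underside; z up. Stand and collar may be on either side of the cell.
- bottle: Bystander: amber bottle, 60 mm across, 120 mm tall, loose. Origin: centre of its underside.
- beaker: Bystander: glass beaker, 70 mm across, 85 mm tall, loose. Origin: centre of its underside.
- cork_ring: Bystander: flat cork ring, 90 mm across, 25 mm tall, loose. Origin: centre of its underside.
Things that resemble listed ones, but are neither listed nor needed, are in the scene too. Leave any blue or red look-alike of the collar alone. What is shaped like the brush_stand but pink is not meant.

How it is judged:
On the way, in this order (a step that is already met when the one before it is completed fails the run):
1. the brush, held by the robot, is pushed to the bottom of the cell (its end below 35 mm above the bench, inside the neck) (horizontal distance between brush and cell below 0.014 m and z of brush in the frame of cell below 0.035 m and contact force between the fingers and brush above 0.3 N).
2. the brush is drawn up (its end above 60 mm) (z of brush in the frame of cell above 0.06 m).
3. the brush is pushed to the bottom a second time (horizontal distance between brush and cell below 0.014 m and z of brush in the frame of cell below 0.035 m).
4. the brush stands in its stand and has been let go (z of brush in the frame of brush_stand below 0.02 m and horizontal distance between brush and brush_stand below 0.012 m and angle between brush's own z axis and vertical below 0.3 rad and contact force between the fingers and brush below 0.05 N), for 0.2 s.
At the end, for the whole second after the job is handed in: Collar home over the pins (underside below 87.2 mm, 85 nominal; within 5 mm of the axis; upright within 0.1 rad), spring ring pressed over 2.5 mm, at rest, fingers on it with over 1 N; brush let go in its stand (end within 12 mm of its axis, below 20 mm, tilt under 0.3 rad) (all of step 4 and z of collar in the frame of cell between 0.082 and 0.0872 m and horizontal distance between collar and cell below 0.005 m and angle between collar's own z axis and vertical below 0.1 rad and value of joint seal_ring above 0.0025 m and contact force between the fingers and collar above 1 N and linear speed of collar below 0.02 m/s); the arm keeps its last pose, push and grip.
It fails at once if a bystander is pushed by more than 25 mm or tipped over (distance of any of bottle, beaker, cork_ring from where it was at the start of the episode above 0.025 m or angle between any of bottle, beaker, cork_ring's own z axis and vertical above 0.5 rad).
It also fails if it takes over 72 s, if anything falls off the work surface, if the arm or the gripper's body presses on something with over 40 N, if the wrist force passes 120 N, or if a joint passes its speed limit or range.

### The arm

A 6-joint arm with a two-finger parallel gripper is mounted at the origin on the work surface. World frame = base frame: x ahead of the robot, y to its left, z up, the work surface at z = 0. Lengths are in m, angles in rad, forces in N, time in s.
With the tool pointing down it reaches from about 0.35 to 0.975 m from the base axis. Payload 7.1 kg.
Tool frame: the origin (TCP) lies between the finger pads; the fingertips stand 25 mm ahead of it and the grasp point (between the pads) lies 6 mm ahead of it; z points along the fingers, y is the line along which they close (so a half turn about z gives the same grasp; the last joint's range is limited). The gripper opens to 88 mm and grips with 3 to 60 N. Pads are 20 mm wide; open, the fingers measure 115 mm over their backs; the gripper's body (75 mm by 178 mm) begins 61 mm behind the grasp point.
Start: joints at [1.222, 0.423, 1.63, -0, 1.089, -0.019], TCP at [0.202, 0.591, 0.248] pointing down, gripper open.
Joint ranges: [-3, 3], [-0.9, 2.11], [0.09, 2.58], [-1.31, 4.45], [0.11, 2.69], [-2.54, 2.54]. Speed limits (rad/s): [2.39, 2.39, 3.01, 3.14, 3.14, 3.14].

### API

Orientations are given as a rotation vector (axis times angle).
In Python, from bench import manip gives the robot as it stands.
- The arm moves only by the tool arm_command, never from a script. Its argument "steps" is text: rows parted by semicolons, each of 4 numbers parted by spaces: the shift along the tool's x, y, z in cm, then the turn about the tool's z in rad. A call has exactly 5 rows; each row shifts and turns the commanded pose from where the row before left it, along the tool's axes as they then stand; what a row does not reach is not made up. A row lasts 1/12 s, in which the tool goes at most 41.7 mm and 7.16 degrees, less where a joint would pass 70% of its speed; a pose out of reach is approached as far as the arm can. A call with a gripper value outside its range is refused whole. "hand" is the finger opening in cm, from 0 to 8.78, set as the call begins (left out, the last holds). The fingers move at their own pace and stop on an object; the grip force is fixed at half the most. Time passes only in rows, so rows that do not move let the fingers close, or fill a call up. It gives the time, the measured TCP pose, the force, the opening and the grip force at its end, in the units of the state.
- manip.observe(): the state, without advancing time (a new reading comes with each control period).
- manip.capture(name): name is "scene" or "top" or "wrist"; returns (picture, depth): 400x640x3 uint8, blue, green, red; 400x640 float32, m along the optical axis (not along the pixel's ray), 0 where there is no reading.
- manip.camera_params(name): a dict with "fx", "fy", "cx", "cy" (pixels), "camera_from_world" (4x4, takes a point from world to camera coordinates). Camera axes: x right, y down, z forward; pixel columns grow to the right and rows downward; lengths in m; the calibration is good to about 2 mm. A picture is of the moment at which its call begins: read the wrist's pose just before it. camera_params takes no time and is no camera call; for the wrist camera it gives the pose at the moment of the call.
- manip.job_done(): hands the job in; it is judged then, once.
The state is a dict: "clock": time; "q": joint angles; "qvel": joint speeds; "tau": joint torques, N m; "position": TCP position; "tcp_rot": TCP orientation; "ft_force": force on the tool from outside, world axes, zero at the start; "ft_torque": the same for the moment, N m; "grip_width": finger opening in m; "grip_force": force on a finger pad.
Only numpy, scipy, OpenCV 4.12 (cv2) and the standard library are available. Lean on these libraries where they do the work, as an engineer would, in place of code of your own. Each camera call takes 0.05 s, during which the arm holds its last target. There are 200 camera calls.

## Working session

There is one attempt and no reset: what is moved stays moved. The work goes in short steps, Python scripts to look and compute and a tool call to move; the robot and the scene stay as the last step left them, time stands still between calls to the robot, and variables do not carry over. Pictures are saved under pics/ and viewed, at most 10 in all, crops included, and the job is handed in when it is done.

Besides the shell and the picture viewer there is one more tool, called after ">>>" as name(argument=value, ...) on one line, values as JSON. arm_command: Moves the arm, as the interface text tells. Its arguments: {"type":"object","properties":{"steps":{"type":"string"},"hand":{"type":"number"}},"required":["steps"]}

```bash
mkdir -p pics; python3 - <<'E'
from bench import manip
import cv2,numpy as np
s=manip.observe();print({k:np.round(v,3) for k,v in s.items()})
for n in("scene","top"):
    p,d=manip.capture(n);cv2.imwrite(f"pics/{n}0.png",p);np.save(f"{n}0.npy",d)
    c=manip.camera_params(n);print(n,c["fx"],c["cx"],c["cy"],np.round(c["camera_from_world"],3).tolist())
E
```

```text
{'clock': np.float64(0.0), 'q': array([ 1.222,  0.424,  1.631, -0.   ,  1.089, -0.019]), 'qvel': array([ 0.001,  0.001,  0.   , -0.001,  0.   ,  0.001]), 'tau': array([ 0.0000e+00, -5.4463e+01, -2.7367e+01,  6.4000e-02,  2.3000e-02,
       -0.0000e+00]), 'position': array([0.202, 0.591, 0.247]), 'tcp_rot': array([-5.160e-01, -3.099e+00,  2.000e-03]), 'ft_force': array([-0.264,  0.238, -0.409]), 'ft_torque': array([0.004, 0.014, 0.02 ]), 'grip_force': np.float64(0.0), 'grip_width': np.float64(0.088)}
scene 453.75498411255643 320.034371710111 197.59422114418865 [[0.887, 0.462, -0.018, -0.512], [0.283, -0.573, -0.769, -0.074], [-0.366, 0.677, -0.639, 1.147], [0.0, 0.0, 0.0, 1.0]]
top 382.01832524805246 330.73620899567936 200.29404599071057 [[-0.02, -0.999, -0.036, 0.051], [-0.996, 0.023, -0.087, 0.587], [0.088, 0.034, -0.996, 0.918], [0.0, 0.0, 0.0, 1.0]]
```

View pics/scene0.png

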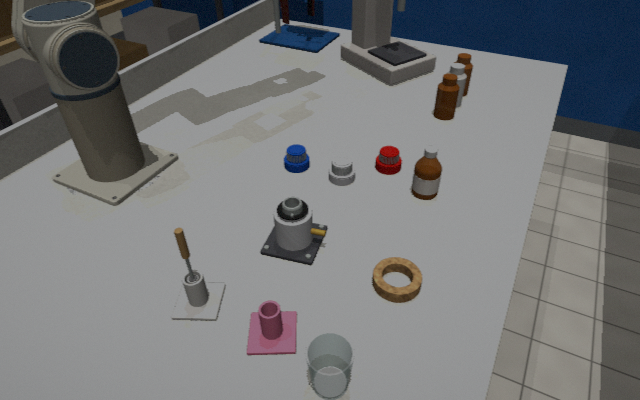

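View pics/top0.png

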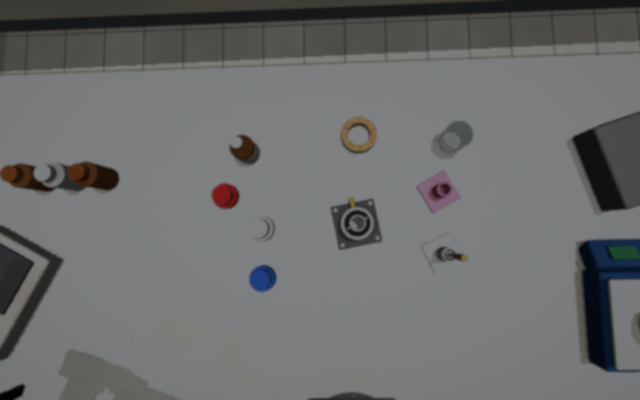

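The scene view shows the cell at (293,230), the grey collar at (342,171) between the blue (297,158) and red (389,160) ones, and the brush handle at (182,243) above its white stand at (197,290). The pink stand is at (272,330). The top view has the cell at (355,222), the collar at (262,229) and the stand near (445,254), with the brush handle tip at (463,258).

```bash
cat > h.py <<'E'
import numpy as np,cv2
from bench import manip
def cloud(n,d,c=None):
    c=c or manip.camera_params(n);v,u=np.indices(d.shape)
    P=np.stack([(u-c["cx"])/c["fx"]*d,(v-c["cy"])/c["fy"]*d,d],-1)
    T=np.linalg.inv(c["camera_from_world"]);W=P@T[:3,:3].T+T[:3,3];W[d<=0]=np.nan;return W
def ray(n,u,v,z,c=None):
    c=c or manip.camera_params(n);T=np.linalg.inv(c["camera_from_world"])
    r=T[:3,:3]@[(u-c["cx"])/c["fx"],(v-c["cy"])/c["fy"],1];o=T[:3,3];return o+r*(z-o[2])/r[2]
def circ(P):
    A=np.c_[2*P[:,:2],np.ones(len(P))];s=np.linalg.lstsq(A,(P[:,:2]**2).sum(1),rcond=None)[0]
    return s[:2],np.sqrt(s[2]+s[:2]@s[:2])
E
python3 - <<'E'
from h import *
for n,rois in(("top",dict(cell=(325,195,390,255),collar=(245,212,280,245),brush=(415,228,475,280))),("scene",dict(cell=(258,190,330,262),collar=(325,152,358,188),brush=(165,222,230,322)))):
    W=cloud(n,np.load(n+"0.npy"))
    for k,(a,b,c,d) in rois.items():
        R=W[b:d,a:c].reshape(-1,3);R=R[~np.isnan(R[:,0])]
        h,e=np.histogram(R[:,2],np.arange(-.006,.2,.006))
        print(n,k,[(round(x,3),int(y)) for x,y in zip(e,h) if y>3])
        for lo,hi in dict(cell=[(.1,.112),(.075,.1)],collar=[(.043,.055),(.018,.03)],brush=[(.062,.075),(.12,.15),(.15,.175),(.172,.19),(.003,.013)])[k]:
            S=R[(R[:,2]>lo)&(R[:,2]<hi)]
            if len(S)>3: print('  ',lo,len(S),'mean',S.mean(0).round(4),'mid',((S.min(0)+S.max(0))/2).round(4),'ext',np.ptp(S,0).round(4))
E
```

```text
top cell [(np.float64(-0.006), 881), (np.float64(0.0), 1064), (np.float64(0.006), 876), (np.float64(0.012), 283), (np.float64(0.018), 14), (np.float64(0.036), 8), (np.float64(0.042), 49), (np.float64(0.048), 4), (np.float64(0.06), 5), (np.float64(0.072), 32), (np.float64(0.078), 242), (np.float64(0.084), 168), (np.float64(0.09), 152), (np.float64(0.096), 16), (np.float64(0.102), 86)]
   0.1 100 mean [ 0.5291 -0.0217  0.1044] mid [ 0.5285 -0.0222  0.1046] ext [0.0364 0.0365 0.009 ]
   0.075 595 mean [ 0.5284 -0.0214  0.0855] mid [ 0.5291 -0.0217  0.0878] ext [0.0741 0.0721 0.0233]
top collar [(np.float64(-0.006), 235), (np.float64(0.0), 372), (np.float64(0.006), 13), (np.float64(0.012), 10), (np.float64(0.018), 120), (np.float64(0.024), 59), (np.float64(0.03), 6), (np.float64(0.036), 14), (np.float64(0.042), 111), (np.float64(0.048), 205)]
   0.043 312 mean [0.5222 0.2157 0.0485] mid [0.5216 0.2157 0.0483] ext [0.0461 0.0481 0.0104]
   0.018 179 mean [0.5215 0.2073 0.0231] mid [0.522  0.2159 0.024 ] ext [0.0621 0.0605 0.0116]
top brush [(np.float64(-0.006), 995), (np.float64(0.0), 110
[... 2778 characters left out ...]
(np.float64(0.138), 26), (np.float64(0.144), 26), (np.float64(0.15), 27), (np.float64(0.156), 28), (np.float64(0.162), 21), (np.float64(0.168), 29), (np.float64(0.174), 48), (np.float64(0.18), 14)]
   0.062 254 mean [ 0.4562 -0.2359  0.0663] mid [ 0.4543 -0.2344  0.0681] ext [0.0352 0.0359 0.0122]
   0.12 117 mean [ 0.4577 -0.2372  0.1358] mid [ 0.4556 -0.2353  0.1347] ext [0.014  0.0134 0.0292]
   0.15 109 mean [ 0.4576 -0.2371  0.1625] mid [ 0.4556 -0.2349  0.1625] ext [0.0115 0.0134 0.0244]
   0.172 69 mean [ 0.4557 -0.2358  0.1781] mid [ 0.4545 -0.2356  0.1773] ext [0.0132 0.013  0.0104]
   0.003 1206 mean [ 0.4617 -0.2404  0.0078] mid [ 0.3955 -0.1687  0.008 ] ext [0.2423 0.2517 0.0099]
```

>>> arm_command(steps="0 0 0 0.124;0 0 0 0.124;0 0 0 0.124;0 0 0 0.124;0 0 0 0.124")

```text
clock: 0.52
position: [0.2023, 0.591, 0.2472]
tcp_rot: [1.445, 2.789, -0.001]
ft_force: [-0.5, -0.5, 0.5]
grip_width: 0.0875
grip_force: 0.0
```

>>> arm_command(steps="0 0 0 0.124;0 0 0 0.124;0 0 0 0.124;0 0 0 0.124;0 0 0 0.122")

```text
clock: 0.93
position: [0.2023, 0.591, 0.2472]
tcp_rot: [2.225, 2.218, -0.001]
ft_force: [-0.0, -0.4, -0.3]
grip_width: 0.088
grip_force: 0.0
```

>>> arm_command(steps="-2.5 2 0 0;-2.5 2 0 0;-2.5 2 0 0;-2.5 2 0 0;-2.5 2 0 0")

```text
clock: 1.35
position: [0.3032, 0.4652, 0.2473]
tcp_rot: [2.217, 2.225, -0.001]
ft_force: [-0.5, 0.6, -0.8]
grip_width: 0.0879
grip_force: 0.0
```

>>> arm_command(steps="-2.5 2 0 0;-2.5 2 0 0;-2.5 2 0 0;-2.5 2 0 0;-2.5 2 0 0")

```text
clock: 1.77
position: [0.4037, 0.3404, 0.2475]
tcp_rot: [-2.218, -2.225, 0.001]
ft_force: [-0.6, 1.0, -0.8]
grip_width: 0.0878
grip_force: 0.0
```

>>> arm_command(steps="-2.5 2 0 0;-2.5 2 0 0;-2.5 2 0 0;-2.5 2 0 0;0 0 0 0")

```text
clock: 2.18
position: [0.486, 0.2387, 0.2475]
tcp_rot: [2.221, 2.22, -0.0]
ft_force: [0.4, 0.9, -1.1]
grip_width: 0.0881
grip_force: 0.0
```

```bash
python3 - <<'E'
from h import *
s=manip.observe();c=manip.camera_params("wrist")
p,d=manip.capture("wrist");cv2.imwrite("pics/w1.png",p);np.save("w1.npy",d)
print(s["clock"],s["position"].round(4),s["tcp_rot"].round(4),s["q"].round(3),s["ft_force"].round(2))
print(np.linalg.inv(c["camera_from_world"]).round(3).tolist(),c["fx"])
E
```

```text
2.1833 [0.486  0.2387 0.2475] [ 2.2211e+00  2.2198e+00 -1.0000e-04] [ 0.435  0.301  1.815 -0.002  1.025  0.437] [ 0.35  0.9  -1.09]
[[1.0, -0.001, 0.001, 0.485], [-0.001, -0.966, -0.26, 0.308], [0.002, 0.26, -0.966, 0.385], [0.0, 0.0, 0.0, 1.0]] 353.91819000552357
```

View pics/w1.png

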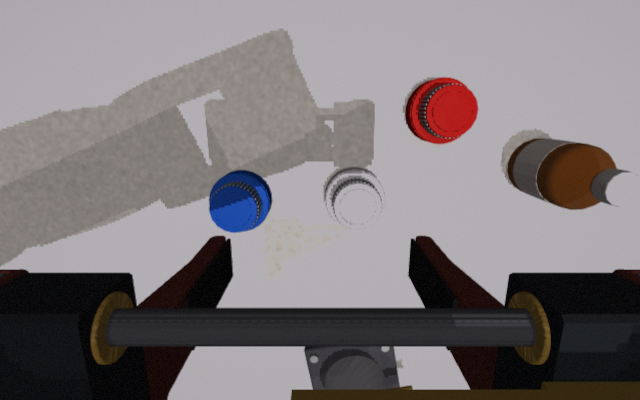

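The wrist view shows the grey collar at (354,198), with the blue one at (240,200) and red at (442,110) well to the sides.

```bash
cat >> h.py <<'E'
def top(W,xy,zlo,zhi,r):
    R=W.reshape(-1,3);R=R[~np.isnan(R[:,0])]
    S=R[(R[:,2]>zlo)&(R[:,2]<zhi)&(np.hypot(*(R[:,:2]-xy).T)<r)]
    if len(S)<8: return len(S)
    h=cv2.convexHull(S[:,:2].astype(np.float32))[:,0];(x,y),rad=cv2.minEnclosingCircle(h)
    return len(S),'z',S[:,2].mean().round(4),'mid',((S.min(0)+S.max(0))/2)[:2].round(4),'enc',round(x,4),round(y,4),round(rad,4)
E
python3 - <<'E'
from h import *
T=np.eye(4);T[:3]=[[1.0,-0.001,0.001,0.485],[-0.001,-0.966,-0.26,0.308],[0.002,0.26,-0.966,0.385]]
c=dict(manip.camera_params("wrist"))
print(np.linalg.inv(c["camera_from_world"])[:3,3])
W=cloud("wrist",np.load("w1.npy"),c)
print(top(W,(.5235,.2158),.043,.054,.04),top(W,(.5235,.2158),.018,.03,.04))
print(top(W,(.5304,-.023),.1,.112,.04))
E
```

```text
[0.48415209 0.30953186 0.38453738]
(1837, 'z', np.float64(0.0482), 'mid', array([0.5214, 0.2168]), 'enc', 0.5213, 0.2161, 0.025) (855, 'z', np.float64(0.0228), 'mid', array([0.5213, 0.2166]), 'enc', 0.5212, 0.2164, 0.0325)
0
```

>>> arm_command(steps="-4 0.6 0 0;-4 0.6 0 0;-4 0.6 0 0;-4 0.6 0 0;0 0 0 0")

```text
clock: 2.65
position: [0.5079, 0.078, 0.2475]
tcp_rot: [2.221, 2.22, -0.002]
ft_force: [0.3, 0.1, 0.4]
grip_width: 0.0875
grip_force: 0.0
```

```bash
python3 - <<'E'
from h import *
c=manip.camera_params("wrist");p,d=manip.capture("wrist");W=cloud("wrist",d,c)
print(manip.observe()["position"])
print(top(W,(.5304,-.023),.1,.112,.04),top(W,(.5304,-.023),.075,.1,.05))
print(top(W,(.4533,-.2336),.062,.075,.04),top(W,(.4533,-.2336),.172,.187,.04))
E
```

```text
[0.50764909 0.08032151 0.24750734]
(433, 'z', np.float64(0.1037), 'mid', array([ 0.5291, -0.0145]), 'enc', 0.5291, -0.0225, 0.0197) (2824, 'z', np.float64(0.0853), 'mid', array([ 0.5292, -0.0132]), 'enc', 0.5292, -0.0231, 0.0378)
0 0
```

>>> arm_command(steps="-2.9 -0.54 0 0;-2.9 -0.54 0 0;-2.9 -0.54 0 0;-2.9 -0.54 0 0;-2.9 -0.54 0 0")

```text
clock: 3.12
position: [0.4809, -0.062, 0.2476]
tcp_rot: [-2.215, -2.227, -0.0]
ft_force: [0.6, -0.1, 0.5]
grip_width: 0.0879
grip_force: 0.0
```

>>> arm_command(steps="-2.9 -0.54 0 0;-2.9 -0.54 0 0;-2.9 -0.54 0 0;-2.9 -0.54 0 0;0 0 0 0")

```text
clock: 3.53
position: [0.4601, -0.1806, 0.2477]
tcp_rot: [2.219, 2.223, -0.001]
ft_force: [-0.0, -0.0, -0.5]
grip_width: 0.0878
grip_force: 0.0
```

>>> arm_command(steps="0 0 0 0;0 0 0 0;0 0 0 0;0 0 0 0;0 0 0 0", hand=5)

```text
clock: 3.95
position: [0.4603, -0.1778, 0.2477]
tcp_rot: [-2.216, -2.227, -0.0]
ft_force: [-0.4, 1.1, 0.2]
grip_width: 0.058
grip_force: 0.0
```

```bash
python3 - <<'E'
from h import *
c=manip.camera_params("wrist");p,d=manip.capture("wrist");W=cloud("wrist",d,c)
cv2.imwrite("pics/w2.png",p)
print(manip.observe()["position"])
x=(.453,-.2335)
for a,b in((.062,.075),(.12,.14),(.14,.16),(.16,.172),(.173,.187)): print(top(W,x,a,b,.03))
E
```

```text
[ 0.46032085 -0.17801002  0.24768224]
(758, 'z', np.float64(0.0668), 'mid', array([ 0.4523, -0.2345]), 'enc', 0.4521, -0.2347, 0.0179)
(170, 'z', np.float64(0.1312), 'mid', array([ 0.4518, -0.2311]), 'enc', 0.4518, -0.2336, 0.0069)
(237, 'z', np.float64(0.1503), 'mid', array([ 0.4518, -0.2306]), 'enc', 0.4518, -0.2336, 0.0069)
(172, 'z', np.float64(0.166), 'mid', array([ 0.4519, -0.2313]), 'enc', 0.4519, -0.2343, 0.0069)
(225, 'z', np.float64(0.1782), 'mid', array([ 0.452 , -0.2315]), 'enc', 0.4521, -0.2339, 0.0068)
```

View pics/w2.png

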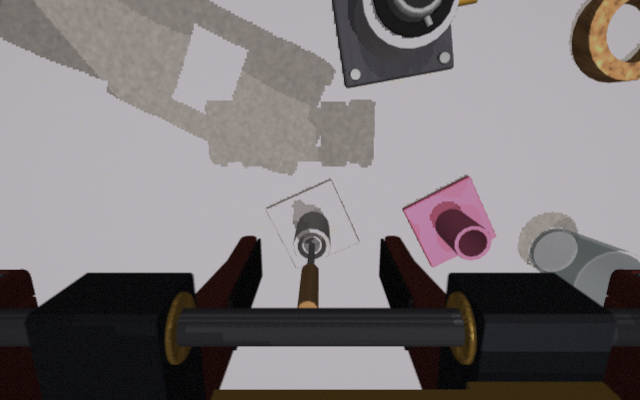

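The wrist view shows the brush handle at (310,285) midway between the fingers, standing upright in the white stand (312,240). The pink stand is clear at (468,240).

>>> arm_command(steps="-2.8 -0.42 0 0;-2.78 -0.41 0 0;0 0 0 0;0 0 0 0;0 0 1 0")

```text
clock: 4.42
position: [0.4529, -0.2348, 0.2387]
tcp_rot: [2.217, 2.222, 0.002]
ft_force: [-0.8, 0.1, 0.4]
grip_width: 0.0498
grip_force: 0.0
```

>>> arm_command(steps="0 0 2 0;0 0 2 0;0 0 2 0;0 0 1.6 0;0 0 0 0")

```text
clock: 4.83
position: [0.45, -0.2325, 0.1583]
tcp_rot: [-2.213, -2.222, 0.002]
ft_force: [-0.3, 0.2, -0.5]
grip_width: 0.0499
grip_force: 0.0
```

>>> arm_command(steps="0 0 0 0;0 0 0 0;0 0 0 0;0 0 0 0;0 0 0 0", hand=0.5)

```text
clock: 5.25
position: [0.4524, -0.2349, 0.1625]
tcp_rot: [2.217, 2.224, 0.001]
ft_force: [0.5, -0.3, 0.6]
grip_width: 0.0198
grip_force: 0.0
```

>>> arm_command(steps="0 0 0 0;0 0 0 0;0 0 0 0;0 0 0 0;0 0 0 0")

```text
clock: 5.67
position: [0.4523, -0.235, 0.1623]
tcp_rot: [2.218, 2.224, 0.0]
ft_force: [-0.0, 1.2, 6.0]
grip_width: 0.0133
grip_force: 30.0
```

>>> arm_command(steps="0 0 -2.3 0;0 0 -2.3 0;0 0 -2.3 0;0 0 -2.3 0;0 0 -2.3 0")

```text
clock: 6.08
position: [0.4516, -0.2346, 0.2775]
tcp_rot: [-2.218, -2.224, 0.0]
ft_force: [-0.4, -0.8, -0.1]
grip_width: 0.0132
grip_force: 30.0
```

>>> arm_command(steps="3.4 1.2 0 0;3.4 1.2 0 0;3.4 1.2 0 0;3.4 1.2 0 0;3.4 1.2 0 0")

```text
clock: 6.5
position: [0.5115, -0.063, 0.2767]
tcp_rot: [-2.219, -2.224, 0.0]
ft_force: [0.9, -0.3, -0.6]
grip_width: 0.0138
grip_force: 30.0
```

>>> arm_command(steps="3 1.2 0 0;0.9 0.3 0 0;0 0 0 0;0 0 0 0;0 0 0 0")

```text
clock: 6.92
position: [0.5258, -0.0266, 0.2765]
tcp_rot: [-2.219, -2.224, 0.001]
ft_force: [-0.1, -0.5, -0.9]
grip_width: 0.0134
grip_force: 30.0
```

>>> arm_command(steps="0 0 0 0;0 0 0 0;0 0 0 0;0 0 0 0;0 0 0 0")

```text
clock: 7.33
position: [0.5262, -0.026, 0.2767]
tcp_rot: [2.219, 2.224, 0.0]
ft_force: [-0.3, 0.3, -0.3]
grip_width: 0.0135
grip_force: 30.0
```

```bash
python3 - <<'E'
from h import *
s=manip.observe();c=manip.camera_params("wrist");p,d=manip.capture("wrist");W=cloud("wrist",d,c)
cv2.imwrite("pics/w3.png",p);p,d=manip.capture("scene");cv2.imwrite("pics/s3.png",cv2.resize(p[60:280,180:420],None,fx=2.5,fy=2.5))
print(s["position"],s["ft_force"],s["grip_width"])
x=s["position"][:2]
for a,b in((.1,.112),(.13,.18)): print(top(W,(.5295,-.0228),a,b,.03))
W=cloud("scene",d)
for a,b in((.118,.14),(.14,.175),(.18,.22)): print(top(W,(.5295,-.0228),a,b,.03))
E
```

```text
[ 0.52623036 -0.02595673  0.27671646] [-0.32131831  0.33377687 -0.3339326 ] 0.013541577855072142
(523, 'z', np.float64(0.1043), 'mid', array([ 0.5293, -0.022 ]), 'enc', 0.5294, -0.0237, 0.0198)
(578, 'z', np.float64(0.166), 'mid', array([ 0.526 , -0.0254]), 'enc', 0.5259, -0.0259, 0.0097)
(70, 'z', np.float64(0.1323), 'mid', array([ 0.5288, -0.0271]), 'enc', 0.5288, -0.0263, 0.0097)
(151, 'z', np.float64(0.158), 'mid', array([ 0.5288, -0.0277]), 'enc', 0.5287, -0.0268, 0.0097)
(75, 'z', np.float64(0.1972), 'mid', array([ 0.5295, -0.0268]), 'enc', 0.5295, -0.026, 0.0079)
```

View pics/s3.png

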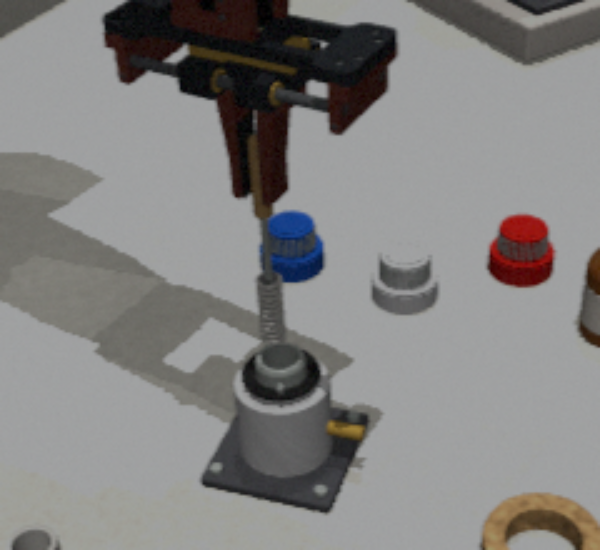

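The crop shows the brush upright at (268,310), hanging just above the neck mouth (280,358).

>>> arm_command(steps="0.22 0.33 0 0;0 0 0 0;0 0 0.5 0;0 0 1 0;0 0 1 0")

```text
clock: 7.85
position: [0.5296, -0.0232, 0.2508]
tcp_rot: [2.218, 2.225, 0.0]
ft_force: [0.5, -0.0, 0.2]
grip_width: 0.0136
grip_force: 30.0
```

>>> arm_command(steps="0 0 1 0;0 0 1 0;0 0 1 0;0 0 0 0;0 0 0 0")

```text
clock: 8.27
position: [0.5291, -0.0233, 0.2207]
tcp_rot: [-2.217, -2.224, 0.002]
ft_force: [1.3, 0.7, -0.1]
grip_width: 0.0134
grip_force: 30.0
```

>>> arm_command(steps="0 0 1.5 0;0 0 1.5 0;0 0 1.2 0;0 0 0.4 0;0 0 0 0")

```text
clock: 8.68
position: [0.5293, -0.0233, 0.1752]
tcp_rot: [-2.217, -2.224, 0.001]
ft_force: [0.7, 0.1, -0.1]
grip_width: 0.0139
grip_force: 30.0
```

>>> arm_command(steps="0 0 0 0;0 0 0 0;0 0 -1 0;0 0 -1.5 0;0 0 -1.5 0")

```text
clock: 9.1
position: [0.5297, -0.0233, 0.2172]
tcp_rot: [2.218, 2.225, 0.0]
ft_force: [0.8, 0.2, 0.3]
grip_width: 0.0136
grip_force: 30.0
```

>>> arm_command(steps="0 0 -1.5 0;0 0 -0.5 0;0 0 0 0;0 0 0 0;0 0 0 0")

```text
clock: 9.52
position: [0.5292, -0.0233, 0.2352]
tcp_rot: [-2.218, -2.224, 0.001]
ft_force: [0.0, -0.5, -1.3]
grip_width: 0.0134
grip_force: 30.0
```

>>> arm_command(steps="0 0 1.5 0;0 0 1.5 0;0 0 1.5 0;0 0 1 0;0 0 0.5 0")

```text
clock: 9.93
position: [0.5284, -0.0232, 0.1736]
tcp_rot: [-2.216, -2.223, 0.004]
ft_force: [0.3, 0.2, -0.9]
grip_width: 0.0135
grip_force: 30.0
```

>>> arm_command(steps="0 0 0 0;0 0 0 0;0 0 0 0;0 0 0 0;0 0 0 0")

```text
clock: 10.35
position: [0.5301, -0.0233, 0.1764]
tcp_rot: [2.217, 2.224, 0.001]
ft_force: [0.0, 0.4, -0.7]
grip_width: 0.0136
grip_force: 30.0
```

>>> arm_command(steps="0 0 -2 0;0 0 -2 0;0 0 -2.2 0;0 0 -2.2 0;0 0 -2.2 0")

```text
clock: 10.77
position: [0.5296, -0.0233, 0.2832]
tcp_rot: [2.218, 2.224, 0.001]
ft_force: [0.1, -0.5, -0.8]
grip_width: 0.0131
grip_force: 30.0
```

>>> arm_command(steps="-3.5 -1.3 0 0;-3.5 -1.3 0 0;-3.5 -1.3 0 0;-3.5 -1.3 0 0;-3.5 -1.3 0 0")

```text
clock: 11.18
position: [0.4644, -0.1999, 0.2824]
tcp_rot: [2.217, 2.225, 0.001]
ft_force: [0.8, -0.5, 0.4]
grip_width: 0.0135
grip_force: 30.0
```

>>> arm_command(steps="-2.5 -0.9 0 0;-1.2 -0.4 0 0;0 0 0 0;0 0 0 0;0 0 0 0")

```text
clock: 11.6
position: [0.4526, -0.2346, 0.2818]
tcp_rot: [-2.218, -2.225, -0.001]
ft_force: [-0.1, 0.7, -1.5]
grip_width: 0.013
grip_force: 30.0
```

>>> arm_command(steps="0 0 0 0;0 0 0 0;0 0 0 0;0 0 0 0;0 0 0 0")

```text
clock: 12.02
position: [0.4525, -0.2351, 0.2817]
tcp_rot: [2.217, 2.226, 0.0]
ft_force: [0.0, -0.6, -0.6]
grip_width: 0.0138
grip_force: 30.0
```

```bash
python3 - <<'E'
from h import *
s=manip.observe();c=manip.camera_params("wrist");p,d=manip.capture("wrist");W=cloud("wrist",d,c)
print(s["position"],s["ft_force"],s["grip_width"])
for a,b in((.06,.074),(.13,.18)): print(top(W,(.4525,-.2345),a,b,.03))
W=cloud("scene",manip.capture("scene")[1])
for a,b in((.06,.074),(.13,.175)): print(top(W,(.4525,-.2345),a,b,.03))
E
```

```text
[ 0.45246315 -0.23514928  0.28167813] [ 0.04527911 -0.56588509 -0.61648144] 0.01381649110140153
(366, 'z', np.float64(0.0675), 'mid', array([ 0.4519, -0.2329]), 'enc', 0.4521, -0.2351, 0.0179)
(343, 'z', np.float64(0.1576), 'mid', array([ 0.4522, -0.2296]), 'enc', 0.4522, -0.2335, 0.0094)
(220, 'z', np.float64(0.0657), 'mid', array([ 0.4551, -0.2348]), 'enc', 0.4552, -0.234, 0.0189)
(257, 'z', np.float64(0.1531), 'mid', array([ 0.4565, -0.2352]), 'enc', 0.4564, -0.2359, 0.0101)
```

>>> arm_command(steps="0 0 2 0;0 0 2 0;0 0 2 0;0 0 2 0;0 0 1.5 0")

```text
clock: 12.53
position: [0.4518, -0.2353, 0.1853]
tcp_rot: [-2.217, -2.224, 0.0]
ft_force: [-0.1, 0.6, -0.0]
grip_width: 0.0135
grip_force: 30.0
```

>>> arm_command(steps="0 0 1 0;0 0 0.7 0;0 0 0.5 0;0 0 0 0;0 0 0 0")

```text
clock: 12.95
position: [0.4526, -0.2357, 0.165]
tcp_rot: [2.218, 2.224, 0.0]
ft_force: [-0.1, -0.1, -0.0]
grip_width: 0.0134
grip_force: 30.0
```

>>> arm_command(steps="0 0 0 0;0 0 0 0;0 0 0 0;0 0 0 0;0 0 0 0", hand=3)

```text
clock: 13.37
position: [0.4524, -0.2356, 0.165]
tcp_rot: [2.218, 2.224, 0.0]
ft_force: [0.3, -0.2, -0.5]
grip_width: 0.03
grip_force: 0.0
```

>>> arm_command(steps="0 0 0 0;0 0 0 0;0 0 0 0;0 0 0 0;0 0 0 0", hand=5)

```text
clock: 13.78
position: [0.4523, -0.2355, 0.1647]
tcp_rot: [-2.218, -2.225, 0.0]
ft_force: [0.3, -0.3, 0.2]
grip_width: 0.05
grip_force: 0.0
```

>>> arm_command(steps="0 0 -1 0;0 0 -2 0;0 0 -2 0;0 0 -2 0;0 0 -2 0")

```text
clock: 14.2
position: [0.4522, -0.2355, 0.2563]
tcp_rot: [2.218, 2.225, 0.0]
ft_force: [0.5, 0.0, -0.3]
grip_width: 0.0499
grip_force: 0.0
```

```bash
python3 - <<'E'
from h import *
s=manip.observe();c=manip.camera_params("wrist");p,d=manip.capture("wrist");W=cloud("wrist",d,c)
print(s["position"],s["ft_force"],s["grip_width"])
W=cloud("scene",manip.capture("scene")[1])
for a,b in((.06,.074),(.12,.14),(.14,.16),(.17,.19)): print(top(W,(.4525,-.2345),a,b,.03))
E
```

```text
[ 0.45219898 -0.23551892  0.25633163] [ 0.54921459  0.00652691 -0.29630253] 0.04986798511026707
(275, 'z', np.float64(0.0659), 'mid', array([ 0.4546, -0.2349]), 'enc', 0.455, -0.2342, 0.0185)
(76, 'z', np.float64(0.1307), 'mid', array([ 0.4556, -0.2359]), 'enc', 0.4553, -0.236, 0.007)
(81, 'z', np.float64(0.15), 'mid', array([ 0.4565, -0.2359]), 'enc', 0.456, -0.2399, 0.0053)
(84, 'z', np.float64(0.1771), 'mid', array([ 0.4555, -0.2356]), 'enc', 0.4552, -0.2394, 0.0063)
```

>>> arm_command(steps="3.3 0.5 0 0;3.4 0.5 0 0;3.4 0.5 0 0;3.4 0.5 0 0;3.4 0.5 0 0", hand=7)

```text
clock: 14.72
position: [0.4763, -0.065, 0.2543]
tcp_rot: [-2.218, -2.224, 0.001]
ft_force: [0.6, -0.7, 0.5]
grip_width: 0.0701
grip_force: 0.0
```

>>> arm_command(steps="3.4 0.5 0 0;3.4 0.5 0 0;3.4 0.5 0 0;3.4 0.5 0 0;3.4 0.5 0 0")

```text
clock: 15.13
position: [0.5008, 0.1053, 0.2543]
tcp_rot: [-2.218, -2.225, 0.001]
ft_force: [0.4, -0.2, 0.2]
grip_width: 0.0702
grip_force: 0.0
```

>>> arm_command(steps="3.4 0.5 0 0;3.4 0.5 0 0;3.4 0.5 0 0;2 0.5 0 0;0 0 0 0")

```text
clock: 15.55
position: [0.5212, 0.2292, 0.2542]
tcp_rot: [-2.214, -2.228, -0.001]
ft_force: [-0.2, -0.4, -0.2]
grip_width: 0.0703
grip_force: 0.0
```

>>> arm_command(steps="0 0 0 0;0 0 0 0;0 0 0 0;0 0 0 0;0 0 0 0")

```text
clock: 15.97
position: [0.5209, 0.2246, 0.2548]
tcp_rot: [2.22, 2.223, -0.0]
ft_force: [0.2, 1.0, 0.1]
grip_width: 0.0699
grip_force: 0.0
```

```bash
python3 - <<'E'
from h import *
s=manip.observe();c=manip.camera_params("wrist");p,d=manip.capture("wrist");W=cloud("wrist",d,c)
print(s["position"],s["q"])
print(top(W,(.522,.2155),.043,.054,.04),top(W,(.522,.2155),.018,.03,.04))
E
```

```text
[0.52085738 0.22463866 0.25478368] [ 3.86229533e-01  3.30516717e-01  1.75350035e+00 -6.15501295e-05
  1.05761687e+00  3.84701002e-01]
(1809, 'z', np.float64(0.0484), 'mid', array([0.5233, 0.215 ]), 'enc', 0.523, 0.2145, 0.0249) (864, 'z', np.float64(0.0229), 'mid', array([0.523 , 0.2146]), 'enc', 0.5229, 0.2145, 0.0324)
```

>>> arm_command(steps="-0.98 0.2 0 0;0 0 4 0;0 0 4 0;0 0 4 0;0 0 3 0")

```text
clock: 16.43
position: [0.5221, 0.2145, 0.1023]
tcp_rot: [-2.218, -2.224, 0.002]
ft_force: [-0.3, 0.2, -1.0]
grip_width: 0.0701
grip_force: 0.0
```

>>> arm_command(steps="0 0 2.5 0;0 0 1.5 0;0 0 0.9 0;0 0 0 0;0 0 0 0")

```text
clock: 16.85
position: [0.5232, 0.2155, 0.0559]
tcp_rot: [2.218, 2.224, -0.0]
ft_force: [1.1, 0.2, -0.5]
grip_width: 0.0699
grip_force: 0.0
```

>>> arm_command(steps="0 0 0 0;0 0 0 0;0 0 0 0;0 0 0 0;0 0 0 0")

```text
clock: 17.27
position: [0.5232, 0.216, 0.0563]
tcp_rot: [2.218, 2.225, 0.001]
ft_force: [-0.2, -0.1, 0.3]
grip_width: 0.07
grip_force: 0.0
```

>>> arm_command(steps="-0.1 0 0.35 0;0 0 0.3 0;0 0 0 0;0 0 0 0;0 0 0 0")

```text
clock: 17.68
position: [0.5228, 0.2148, 0.049]
tcp_rot: [-2.218, -2.225, 0.001]
ft_force: [1.3, -0.1, -0.4]
grip_width: 0.0699
grip_force: 0.0
```

>>> arm_command(steps="0 0 0 0;0 0 0 0;0 0 0 0;0 0 0 0;0 0 0 0", hand=3)

```text
clock: 18.1
position: [0.523, 0.2149, 0.0492]
tcp_rot: [2.218, 2.225, 0.0]
ft_force: [0.6, 1.0, 0.3]
grip_width: 0.0476
grip_force: 30.0
```

>>> arm_command(steps="0 0 0 0;0 0 0 0;0 0 0 0;0 0 0 0;0 0 0 0")

```text
clock: 18.52
position: [0.5229, 0.2149, 0.0492]
tcp_rot: [2.218, 2.225, 0.0]
ft_force: [0.0, 0.8, 0.7]
grip_width: 0.0473
grip_force: 30.0
```

>>> arm_command(steps="0 0 -2 0;0 0 -3 0;0 0 -3 0;0 0 -3 0;0 0 -2.6 0")

```text
clock: 18.93
position: [0.5227, 0.2148, 0.1867]
tcp_rot: [2.218, 2.225, -0.0]
ft_force: [1.3, 0.4, -1.5]
grip_width: 0.0474
grip_force: 30.0
```

>>> arm_command(steps="-2 0.1 0 0;-3 0.1 0 0;-3 0.1 0 0;-3 0.1 0 0;-3 0.1 0 0")

```text
clock: 19.35
position: [0.5278, 0.0737, 0.185]
tcp_rot: [-2.217, -2.225, 0.001]
ft_force: [0.6, 0.3, -1.2]
grip_width: 0.0474
grip_force: 30.0
```

>>> arm_command(steps="-3 0.1 0 0;-3 0.06 0 0;-2.5 0 0 0;-1.3 0 0 0;0 0 0 0")

```text
clock: 19.77
position: [0.5299, -0.0252, 0.185]
tcp_rot: [-2.221, -2.221, 0.001]
ft_force: [0.1, 1.0, -1.0]
grip_width: 0.0472
grip_force: 30.0
```

>>> arm_command(steps="0 0 0 0;0 0 0 0;0 0 0 0;0 0 0 0;0 0 0 0")

```text
clock: 20.18
position: [0.5302, -0.0222, 0.1852]
tcp_rot: [-2.217, -2.226, -0.0]
ft_force: [0.2, -0.4, -1.9]
grip_width: 0.0475
grip_force: 30.0
```

```bash
python3 - <<'E'
from h import *
s=manip.observe();c=manip.camera_params("wrist");p,d=manip.capture("wrist");W=cloud("wrist",d,c)
print(s["position"],s["ft_force"],s["grip_width"]);z=s["position"][2]-.0492;x=s["position"][:2]
cv2.imwrite("pics/w5.png",p)
print('collar w',top(W,x,z+.043,z+.053,.04),top(W,x,z+.018,z+.03,.04),'cell jacket',top(W,(.5295,-.0228),.07,.1,.05))
p,d=manip.capture("scene");W=cloud("scene",d);cv2.imwrite("pics/s5.png",cv2.resize(p[100:280,180:420],None,fx=2.5,fy=2.5))
print('collar s',top(W,x,z+.018,z+.03,.04),'cell',top(W,(.5295,-.0228),.07,.1,.05))
E
```

```text
[ 0.53022463 -0.02220887  0.18516404] [ 0.17263021 -0.43647014 -1.90230385] 0.04751608167765429
collar w (9033, 'z', np.float64(0.1843), 'mid', array([ 0.5299, -0.0175]), 'enc', 0.5299, -0.0125, 0.0327) (2958, 'z', np.float64(0.1591), 'mid', array([ 0.5298, -0.0027]), 'enc', 0.5298, -0.0123, 0.0326) cell jacket (2267, 'z', np.float64(0.0826), 'mid', array([ 0.5289, -0.0057]), 'enc', 0.5289, -0.0205, 0.0376)
collar s (272, 'z', np.float64(0.1594), 'mid', array([ 0.5325, -0.0319]), 'enc', 0.5319, -0.0219, 0.034) cell (825, 'z', np.float64(0.0846), 'mid', array([ 0.5315, -0.0256]), 'enc', 0.5323, -0.0252, 0.0391)
```

View pics/s5.png

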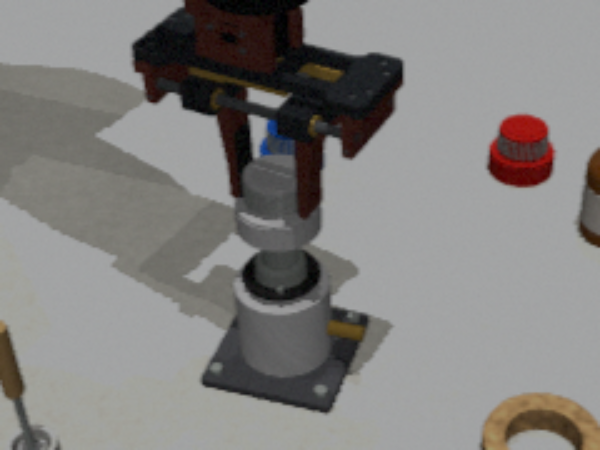

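The crop shows the collar held level at (278,215) just above the neck (280,265).

>>> arm_command(steps="-0.1 -0.05 0 0;0 0 0 0;0 0 1 0;0 0 1 0;0 0 0.7 0")

```text
clock: 20.7
position: [0.5291, -0.0241, 0.1567]
tcp_rot: [-2.218, -2.224, 0.001]
ft_force: [-0.2, -0.4, -1.5]
grip_width: 0.0475
grip_force: 30.0
```

>>> arm_command(steps="0 0 0.4 0;0 0 0.3 0;0 0 0.2 0;0 0 0 0;0 0 0 0")

```text
clock: 21.12
position: [0.5298, -0.0241, 0.1492]
tcp_rot: [2.218, 2.225, 0.0]
ft_force: [0.0, -0.2, -2.0]
grip_width: 0.0476
grip_force: 30.0
```

>>> arm_command(steps="0 0 0.3 0;0 0 0.1 0;0 0 0 0;0 0 0 0;0 0 0 0")

```text
clock: 21.53
position: [0.5298, -0.0241, 0.1453]
tcp_rot: [2.218, 2.225, 0.0]
ft_force: [0.9, -0.2, -2.0]
grip_width: 0.0475
grip_force: 30.0
```

>>> arm_command(steps="0 0 0.1 0;0 0 0 0;0 0 0 0;0 0 0 0;0 0 0 0")

```text
clock: 21.95
position: [0.5297, -0.0241, 0.1442]
tcp_rot: [2.218, 2.225, 0.0]
ft_force: [0.2, 0.3, -1.2]
grip_width: 0.0476
grip_force: 30.0
```

>>> arm_command(steps="0 0 0.05 0;0 0 0 0;0 0 0 0;0 0 0 0;0 0 0 0")

```text
clock: 22.37
position: [0.5298, -0.0241, 0.1439]
tcp_rot: [2.218, 2.225, 0.0]
ft_force: [-1.5, -0.3, 4.6]
grip_width: 0.0475
grip_force: 30.0
```

>>> arm_command(steps="0 0 0.05 0;0 0 0 0;0 0 0 0;0 0 0 0;0 0 0 0")

```text
clock: 22.78
position: [0.5298, -0.0241, 0.1438]
tcp_rot: [2.218, 2.225, 0.0]
ft_force: [-2.4, 0.0, 9.2]
grip_width: 0.0474
grip_force: 30.0
```

>>> arm_command(steps="0 0 -0.02 0.04;0 0 0 0.04;0 0 0 0.04;0 0 0 0.04;0 0 0 0.04")

```text
clock: 23.2
position: [0.5301, -0.0242, 0.1438]
tcp_rot: [2.43, 1.99, 0.0]
ft_force: [-1.2, -2.2, 6.8]
grip_width: 0.0472
grip_force: 30.0
```

>>> arm_command(steps="0 0 0 0.04;0 0 0 0.04;0 0 0 0.04;0 0 0 0.04;0 0 0 0.04")

```text
clock: 23.62
position: [0.5299, -0.0243, 0.1438]
tcp_rot: [2.617, 1.737, 0.0]
ft_force: [-2.5, -0.4, 7.2]
grip_width: 0.0473
grip_force: 30.0
```

>>> arm_command(steps="0 0 0 0.04;0 0 0 0.04;0 0 0 0.04;0 0 0 0.04;0 0 0 0.04")

```text
clock: 24.03
position: [0.5296, -0.0243, 0.1438]
tcp_rot: [2.777, 1.468, -0.001]
ft_force: [-2.0, -0.9, 7.7]
grip_width: 0.0477
grip_force: 30.0
```

>>> arm_command(steps="0 0 0 0.04;0 0 0 0.04;0 0 0 0.04;0 0 0 0.04;0 0 0 0.04")

```text
clock: 24.45
position: [0.5296, -0.0243, 0.1437]
tcp_rot: [2.91, 1.183, -0.001]
ft_force: [-3.7, -1.6, 9.0]
grip_width: 0.0474
grip_force: 30.0
```

>>> arm_command(steps="0 0 -0.01 0.04;0 0 0 0.04;0 0 0 0.04;0 0 0 0.04;0 0 0 0.04")

```text
clock: 24.87
position: [0.5297, -0.0242, 0.1438]
tcp_rot: [3.014, 0.886, -0.0]
ft_force: [-0.0, 0.3, 4.1]
grip_width: 0.0475
grip_force: 30.0
```

>>> arm_command(steps="0 0 0.03 0;0 0 0 0;0 0 0 0;0 0 0 0;0 0 0 0")

```text
clock: 25.28
position: [0.53, -0.0241, 0.1437]
tcp_rot: [3.013, 0.889, 0.001]
ft_force: [-1.5, -0.2, 7.6]
grip_width: 0.0474
grip_force: 30.0
```

Still on the pins.

>>> arm_command(steps="0 0 0 0.04;0 0 0 0.04;0 0 0 0.04;0 0 0 0.04;0 0 0 0.04")

```text
clock: 25.7
position: [0.5294, -0.0241, 0.1428]
tcp_rot: [-3.087, -0.581, 0.001]
ft_force: [-0.8, 0.2, -2.1]
grip_width: 0.0475
grip_force: 30.0
```

The force has gone and the tool has dropped, so a keyway has been found. Pushing down now.

>>> arm_command(steps="0 0 0.1 0;0 0 0.1 0;0 0 0 0;0 0 0 0;0 0 0 0")

```text
clock: 26.12
position: [0.5295, -0.0241, 0.1409]
tcp_rot: [-3.087, -0.585, 0.001]
ft_force: [-0.7, 0.2, -2.3]
grip_width: 0.0476
grip_force: 30.0
```

>>> arm_command(steps="0 0 0.1 0;0 0 0.1 0;0 0 0 0;0 0 0 0;0 0 0 0")

```text
clock: 26.53
position: [0.5295, -0.0241, 0.1391]
tcp_rot: [-3.087, -0.584, 0.001]
ft_force: [-1.7, 1.9, 0.1]
grip_width: 0.0473
grip_force: 30.0
```

>>> arm_command(steps="0 0 0.1 0;0 0 0.1 0;0 0 0 0;0 0 0 0;0 0 0 0")

```text
clock: 26.95
position: [0.5296, -0.024, 0.1372]
tcp_rot: [-3.087, -0.584, 0.0]
ft_force: [-3.3, 2.0, 4.2]
grip_width: 0.0475
grip_force: 30.0
```

>>> arm_command(steps="0 0 0.1 0;0 0 0.1 0;0 0 0 0;0 0 0 0;0 0 0 0")

```text
clock: 27.37
position: [0.5296, -0.024, 0.1353]
tcp_rot: [-3.087, -0.584, 0.0]
ft_force: [-4.5, 1.3, 6.1]
grip_width: 0.0475
grip_force: 30.0
```

>>> arm_command(steps="0 0 0.1 0;0 0 0.1 0;0 0 0 0;0 0 0 0;0 0 0 0")

```text
clock: 27.78
position: [0.5297, -0.024, 0.134]
tcp_rot: [-3.087, -0.584, 0.0]
ft_force: [-8.1, 2.1, 12.2]
grip_width: 0.0473
grip_force: 30.0
```

>>> arm_command(steps="0 0 0.03 0;0 0 0 0;0 0 0 0;0 0 0 0;0 0 0 0")

```text
clock: 28.2
position: [0.5296, -0.024, 0.134]
tcp_rot: [-3.087, -0.584, -0.0]
ft_force: [-7.3, 2.0, 16.2]
grip_width: 0.0474
grip_force: 30.0
```

```bash
python3 - <<'E'
from h import *
s=manip.observe();print(s["position"],s["ft_force"])
p,d=manip.capture("scene");W=cloud("scene",d);cv2.imwrite("pics/s6.png",cv2.resize(p[100:320,150:420],None,fx=2.2,fy=2.2))
print('skirt top',top(W,(.531,-.024),.102,.114,.04),'grip top',top(W,(.531,-.024),.127,.14,.026))
for a,b in((.06,.074),(.12,.14),(.17,.19)): print(top(W,(.4545,-.2345),a,b,.03))
E
```

```text
[ 0.52964691 -0.02403368  0.13397158] [-7.34898773  2.01939019 16.23854371]
skirt top (251, 'z', np.float64(0.1074), 'mid', array([ 0.5333, -0.027 ]), 'enc', 0.5344, -0.0263, 0.0329) grip top (68, 'z', np.float64(0.1317), 'mid', array([ 0.5355, -0.0259]), 'enc', 0.5332, -0.0255, 0.024)
(276, 'z', np.float64(0.0658), 'mid', array([ 0.4548, -0.2344]), 'enc', 0.4549, -0.2349, 0.0187)
(75, 'z', np.float64(0.1309), 'mid', array([ 0.456 , -0.2362]), 'enc', 0.4553, -0.2402, 0.005)
(83, 'z', np.float64(0.1774), 'mid', array([ 0.4557, -0.2354]), 'enc', 0.4551, -0.2356, 0.0073)
```

View pics/s6.png

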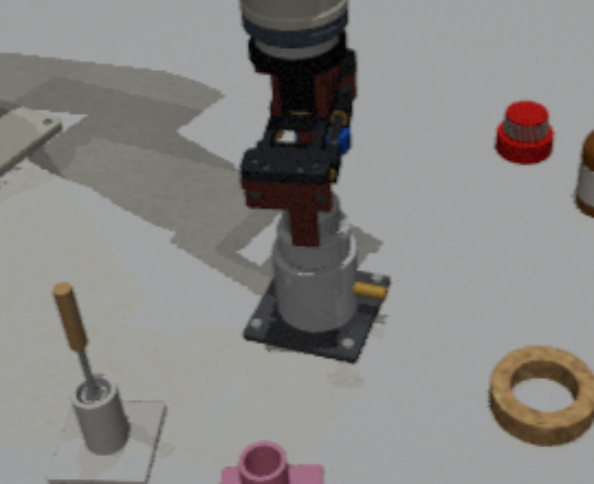

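The collar sits flush on the jacket at (315,260), with its skirt top at 107.4 mm and grip top near 132 mm, so it's home. The brush stands in its stand at (78,340).

```bash
python3 -c "
from bench import manip
print(manip.job_done())"
```

```text
the job is handed in; nothing more can be done
None
```

The job is handed in, though no verdict came back: I brushed the cell twice and stood the brush back in its stand, and the collar is home on the pins, still gripped and pressed down with about 16 N.

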